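Switch on the stage drive under its hinged guard

ROBOT

A 7-joint arm with a two-finger parallel gripper is mounted at the origin on the work surface. World frame = base frame: x ahead of the robot, y to its left, z up, the work surface at z = 0. Lengths are in m, angles in rad, forces in N, time in s.
With the tool pointing down it reaches from about 0.35 to 0.9 m from the base axis. Payload 8.1 kg.
Tool frame: the origin (TCP) lies at the very end of the fingers, on their centre line; the grasp point (between the pads) lies 19 mm behind it; z points along the fingers, y is the line along which they close (so a half turn about z gives the same grasp; the last joint's range is limited). The gripper opens to 92 mm and grips with 3 to 60 N. Pads are 19 mm wide; open, the fingers measure 130 mm over their backs; the gripper's body (75 mm by 190 mm) begins 47 mm behind the grasp point.
Start: joints at [1.106, 0.434, 0.025, 1.573, -0.012, 1.134, -0.075], TCP at [0.221, -0.585, 0.227] pointing down, gripper open.
Joint ranges: [-2.62, 2.62], [-0.44, 2.09], [-1.27, 1.32], [0.08, 2.57], [-1.32, 4.46], [0.12, 2], [-2.74, 2.74]. Speed limits (rad/s): [2.22, 2.22, 3.01, 3.01, 3.14, 3.14, 3.14].

INTERFACE

Orientations are given as a unit quaternion [w, x, y, z].
In Python, from workcell import arm, cams gives the robot as it stands.
- The arm moves only by the tool arm_command, never from a script. Its argument "rows" is a list of rows, each a list of 7 numbers: the closure, from 0 (fully open) to 1 (shut), then the shift along the tool's x, y, z in m, then the turn, a rotation vector about the tool's x, y, z in degrees. In form: [[hand, dx, dy, dz, ax, ay, az], ...]. A call has exactly 8 rows; each row shifts and turns the commanded pose from where the row before left it, along the tool's axes as they then stand; what a row does not reach is not made up. A row lasts 1/8 s, in which the tool goes at most 62.5 mm and 10.7 degrees, less where a joint would pass 70% of its speed; a pose out of reach is approached as far as the arm can. A call is refused whole if a number of a shift passes 0.0625 or a number of a turn 10.7, either way. A call with a gripper value outside its range is refused whole. The fingers move at their own pace and stop on an object; "squeeze" is the grip in N (left out, the last holds). Time passes only in rows, so rows that do not move let the fingers close, or fill a call up. It gives the time, the measured TCP pose, the force, the opening and the grip force at its end, in the units of the state.
- arm.sense(): the state, without advancing time (a new reading comes with each control period).
- cams.read_camera(name): name is "scene" or "top"; returns the picture (480x640x3 uint8, red, green, blue); there is no depth.
- cams.camera_model(name): a dict with "fx", "fy", "cx", "cy" (pixels), "dist" ([k1, k2, p1, p2, k3] as OpenCV has them; the pictures are not rectified), "rvec" (rotation vector, rad) and "tvec" (3), from world to camera coordinates, as OpenCV has them. Camera axes: x right, y down, z forward; pixel columns grow to the right and rows downward; lengths in m; the calibration is good to about 2 mm. A picture is of the moment at which its call begins. camera_model takes no time and is no camera call.
- arm.finish_job(): hands the job in; it is judged then, once.
Trained networks look in the newest picture that a camera, given by its name, has taken for a name from the list of things; names that differ only in an ending like _2 or _b are one class to them, and where a whole thing is asked for, a point or a joint stands for the part that bears it (a point fixed in the world has none). Each returns a list of dicts, best first, with "conf" (0 to 1); they miss things now and then, are a little off and sometimes report something else, mostly with a low value. They report only what shows in the picture. A call takes as long as a camera call.
- cams.cut_out(camera, target): "pixels" (480x640 bool, what is visible of it) and "centre" ([column, row] in pixels, amid what is visible of it).
The state is a dict: "clock": time; "joint_pos": joint angles; "qvel": joint speeds; "joint_efforts": joint torques, N m; "position": TCP position; "orientation": TCP orientation; "force": force on the tool from outside, world axes, zero at the start; "moment": the same for the moment, N m; "width": opening from 0.0 (shut) to 1.0 (fully open); "grip_force": force on a finger pad.
Only numpy, scipy, OpenCV 4.12 (cv2) and the standard library are available. Lean on these libraries where they do the work, as an engineer would, in place of code of your own. Each camera call takes 0.05 s, during which the arm holds its last target. There are 200 camera calls.

TASK

Switch on the measuring machine's stage drive at the joystick desk: with a fingertip lift the guard of the switch next to the mushroom stop button until it stays back by itself, flip the toggle under it over to its other position (towards the guard's hinge), then tip the guard forward again so that it drops shut over the toggle. Work gently by touch alone, gripping nothing, and leave the other guarded switch, the stop button, the joystick and everything lying on the desk and table as they are.

Things in the scene. Friction and masses are not known exactly. Their poses are not given: they have to be found in the camera images.
- desk: the operator's joystick desk: white casing 280 mm wide (y), 170 deep (x -70 to +100), flat top panel 60 mm above the table, sloped fascia with keys in front. Origin: middle of underside; x from the operator's side to the rear, y to the operator's left, z up. Fixed, placed and turned anew each time. In mm: stage guard at y 35, head guard at y -40, stop button at (30, 100), joystick at (45, -100)
- stage_guard (a joint): opening angle (rad) of the stage drive's guard, the guarded switch next to the stop button: 0 shut, 1.9 back against its stop. Swings freely (under 0.5 N at the lip); balances at about 1.3: beyond that it falls back by itself and stays, short of that it falls shut. Shut, it has room for the toggle in either position
- stage_guard_hinge (a point): on the stage guard's hinge axis (along y) at mid width, 22 mm above the panel; fixed, axes as the desk's. The guard: a 35 g aluminium sheet box 38 mm wide, closed at top, sides and front; shut, its top is 43 mm above the panel and its front wall 60 mm before the hinge. Fully back it leans rearward, its top face 35 mm behind the hinge axis at 38 mm above it
- stage_guard_lip (a point): middle of the free edge of the guard's lifting lip (2 mm sheet, 38 mm wide), which juts 18 mm forward from the top of the front wall; moves with the guard. Shut: 78 mm before the hinge axis and 20 mm above it, 41 mm above the panel with free space below. Fully back: 44 mm behind the hinge axis and 67 mm above it
- stage_toggle (a joint): angle (rad) of the stage drive's toggle lever under the stage guard: 0 off, leaning 0.4 to the operator; 0.8 on, leaning 0.4 to the rear (to the guard's hinge). Over-centre spring: about 2.5 N at the tip moves it, past 0.4 it snaps over by itself; hard stops at both ends
- stage_toggle_tip (a point): tip of the stage toggle, a bare steel bat lever 24.5 mm long, 8 mm thick near the tip, rocking fore and aft about a point 30 mm before the guard's hinge axis and 10 mm above the panel, at the guard's mid width. Off, the tip is 9.5 mm before that point and 22.5 mm above it; on, 9.5 mm behind it
- head_guard (a joint): opening angle (rad) of the other, identical guard, 75 mm to the operator's right of the stage guard, beside the joystick; stays shut (0)
- head_toggle (a joint): angle (rad) of the toggle under the head guard, identical; stays at 0
- stop_button (a joint): travel (m) of the mushroom stop button, 40 mm across, its top 43 mm above the panel; 0 out, 0.006 pressed; must not be pressed
- stick_x (a joint): fore-and-aft deflection (rad) of the joystick, a 28 mm ball whose top is 76 mm above the panel; 0 upright, springs back; must not be pushed
- stick_y (a joint): sideways deflection (rad) of the joystick; 0 upright
- lamp_unit: ring-light controller, a fixed black box 150 wide (y) by 170 deep, with knobs up to 96 mm high; origin: middle of the underside. Stands beside the desk, to either side of it
- ring_gauge: loose steel ring 38 mm across, 14 mm high, lying on the desk's panel between the stage guard and its left edge, before the stop button; origin: centre of underside; must stay where it lies
- lens_cap: loose black plastic cap 36 mm across, 13 mm high, on the desk's panel before the joystick; origin: centre of underside; must stay where it lies
- housing: loose aluminium bearing housing 70 x 60 x 28 mm with a bore, on the table; origin: centre of underside; must stay where it lies
- vee_block: loose dark steel V-block 50 x 45 x 40 mm high, on the table; origin: centre of underside; must stay where it lies
- plug_gauge: loose steel plug gauge 108 mm long, 20 mm thick, lying on the table; origin: its underside; must stay where it lies

How it is judged:
On the way, in this order (a step that is already met when the one before it is completed fails the run):
1. the stage guard is lifted past its balance point and stays back, the toggle still off (value of joint stage_guard above 1.45 rad and value of joint stage_toggle below 0.2 rad), for 0.2 s.
2. the stage toggle is flipped on with the guard still back (value of joint stage_toggle above 0.65 rad and value of joint stage_guard above 1.2 rad), for 0.2 s.
At the end, for the whole second after the job is handed in: The stage guard is shut (under 0.08 rad) over its toggle, which is on (over 0.65 rad); the head guard is shut, its toggle off and the stop button out (value of joint each of stage_guard, head_guard below 0.08 rad and value of joint stage_toggle above 0.65 rad and value of joint head_toggle below 0.15 rad and value of joint stop_button below 0.003 m); the robot touches nothing.
It fails at once if the other guard is lifted or its toggle moved (value of joint head_guard above 0.15 rad or value of joint head_toggle above 0.2 rad).
It fails at once if the stop button is pressed (value of joint stop_button above 0.003 m).
It fails at once if the joystick is pushed over (value of joint any of stick_x, stick_y above 0.12 rad or value of joint any of stick_x, stick_y below -0.12 rad).
It fails at once if the stage guard or its toggle is gripped or forced (over 30 N) (contact force between the fingers and stage_guard above 30 N or contact force between the fingers and stage_toggle above 30 N).
It fails at once if one of the loose things is pushed or carried more than 20 mm (distance of any of ring_gauge, lens_cap, housing, vee_block, plug_gauge from where it was at the start of the episode above 0.02 m).
It also fails if it takes over 61 s, if anything falls off the work surface, if the arm or the gripper's body presses on something with over 40 N, if the wrist force passes 120 N, or if a joint passes its speed limit or range.

## Working session

There is one attempt and no reset: what is moved stays moved. The work goes in short steps, Python scripts to look and compute and a tool call to move; the robot and the scene stay as the last step left them, time stands still between calls to the robot, and variables do not carry over. Pictures are saved under pics/ and viewed, at most 10 in all, crops included, and the job is handed in when it is done.

Besides the shell and the picture viewer there is one more tool, called after ">>>" by a JSON object that holds its "api" and its "payload". arm_command: Moves the arm, as the interface text tells. Its arguments: {"type":"object","properties":{"rows":{"type":"array"},"squeeze":{"type":"number"}},"required":["rows"]}

```bash
mkdir -p pics
python3 - <<'E'
from workcell import arm,cams
import cv2,numpy as np
for c in("scene","top"):
    im=cams.read_camera(c); cv2.imwrite(f"pics/{c}0.png",im[:,:,::-1])
    m=cams.camera_model(c); R=cv2.Rodrigues(np.array(m["rvec"],float))[0]; print(c,m["fx"],m["dist"],-R.T@np.array(m["tvec"]).ravel(), R[2])
    for t in("desk","stage_guard","stage_guard_lip","head_guard","stop_button","stick_x","lamp_unit","ring_gauge","lens_cap","housing","vee_block","plug_gauge"):
        try: print(t,[(round(d["conf"],2),np.round(d["centre"]).tolist(),int(d["pixels"].sum())) for d in cams.cut_out(c,t)][:3])
        except Exception as e: print(t,e)
print(arm.sense())
E
```

```text
scene 468.69723994091805 [-0.00137539  0.          0.          0.          0.        ] [ 0.9471311  -0.49960844  0.70145106] [-0.43108664  0.60493588 -0.66949002]
desk [(0.79, [253.0, 343.0], 18686)]
stage_guard [(0.6, [257.0, 291.0], 1072), (0.36, [218.0, 358.0], 367)]
stage_guard_lip [(0.95, [254.0, 294.0], 1021)]
head_guard [(0.86, [219.0, 314.0], 1182)]
stop_button [(0.75, [311.0, 292.0], 409)]
stick_x [(0.97, [215.0, 361.0], 406), (0.87, [215.0, 360.0], 396), (0.42, [385.0, 242.0], 6661)]
lamp_unit [(0.62, [388.0, 242.0], 6640), (0.42, [303.0, 194.0], 338), (0.38, [255.0, 293.0], 1162)]
ring_gauge [(0.67, [287.0, 276.0], 318)]
lens_cap [(0.94, [188.0, 351.0], 411)]
housing [(0.59, [161.0, 315.0], 1422)]
vee_block [(0.7, [354.0, 159.0], 439)]
plug_gauge [(0.89, [305.0, 195.0], 385), (0.52, [252.0, 291.0], 1091), (0.32, [217.0, 362.0], 357)]
top 561.2347937103096 [-0.06539991  0.          0.          0.          0.        ] [0.36746235 0.02455766 1.12496955] [ 0.16208435  0.01137405 -0.98671135]
desk [(0.58, [427.0, 236.0], 15353), (0.48, [466.0, 328.0], 964)]
stage_guard [(0.84, 
[... 647 characters left out ...]
3, 'joint_pos': array([ 1.10643342,  0.43452572,  0.02500505,  1.57318628, -0.01161643,
        1.1339729 , -0.07507115]), 'qvel': array([-0.00113673,  0.00042789,  0.00042663, -0.00121974, -0.00090816,
        0.00192975, -0.00038349]), 'joint_efforts': array([ 1.50129504e-04, -6.67670918e+01,  9.83599685e-01, -3.14810586e+01,
       -6.07823068e-02,  3.27595475e-02, -2.88908166e-05]), 'position': array([ 0.2211912 , -0.58458204,  0.22673122]), 'orientation': array([2.56213322e-05, 9.83691568e-01, 1.79863555e-01, 6.77425885e-06]), 'force': array([ 0.25730934, -0.199219  , -0.50510842]), 'moment': array([ 0.00196275,  0.0105094 , -0.01341771]), 'grip_force': 0.0, 'width': 1.0015559372384184}
```

View pics/scene0.png

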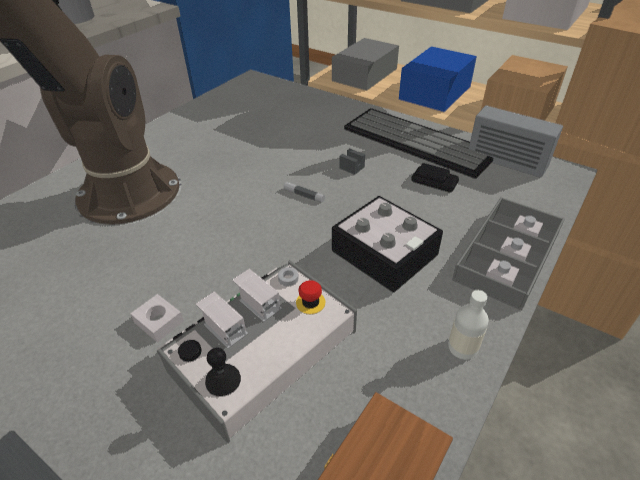

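View pics/top0.png

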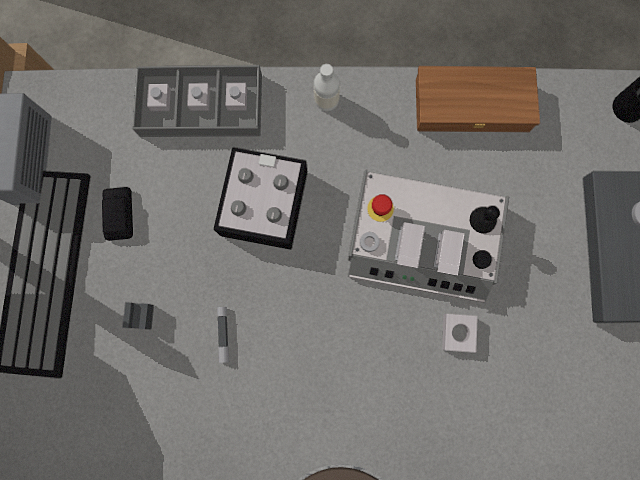

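The top view shows the desk with its front facing the robot, turned about -10°. The stage guard is at (410,245), the head guard at (450,253), the stop button at (381,205) and the joystick at (488,215). The lamp unit is to the left at (261,197). Next I'll enlarge both views to read the corners.

Run:
```python
import cv2
a=cv2.imread("pics/top0.png")[160:310,340:520]; cv2.imwrite("pics/tc.png",cv2.resize(a,None,fx=4,fy=4,interpolation=cv2.INTER_CUBIC))
a=cv2.imread("pics/scene0.png")[255:405,150:340]; cv2.imwrite("pics/sc.png",cv2.resize(a,None,fx=4,fy=4,interpolation=cv2.INTER_CUBIC))
```

```text
(no output)
```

View pics/tc.png

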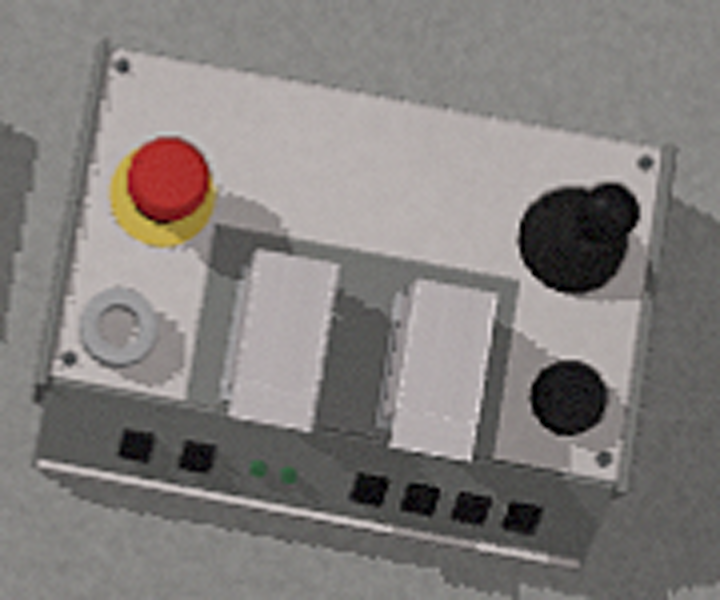

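View pics/sc.png

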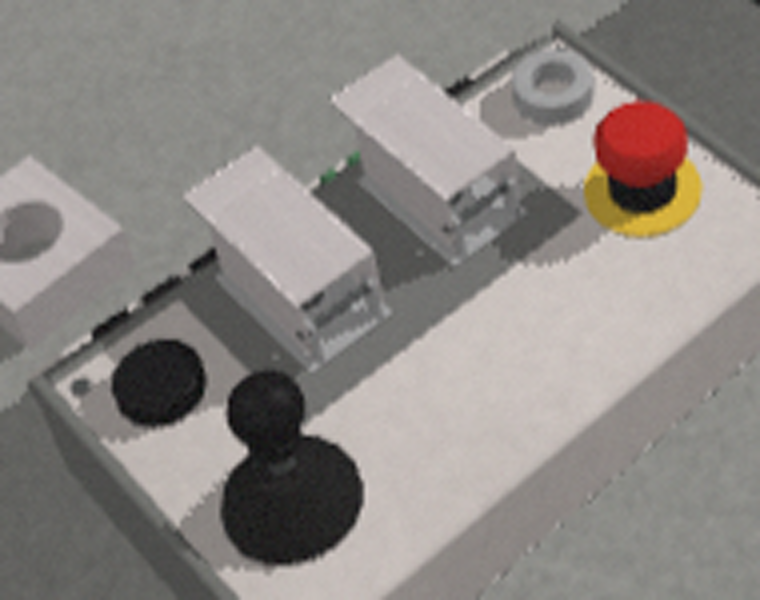

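```bash
cat > h.py <<'E'
import cv2,numpy as np
from scipy.optimize import least_squares
from workcell import arm,cams
M={c:cams.camera_model(c) for c in("scene","top")}
def proj(c,P):
    m=M[c];K=np.array([[m["fx"],0,m["cx"]],[0,m["fy"],m["cy"]],[0,0,1]])
    return cv2.projectPoints(np.array(P,float).reshape(-1,3),np.array(m["rvec"],float),np.array(m["tvec"],float),K,np.array(m["dist"]))[0].reshape(-1,2)
def desk(p,D):
    c,s=np.cos(p[2]),np.sin(p[2]); D=np.atleast_2d(D)
    return D@np.array([[c,s,0],[-s,c,0],[0,0,1]])+[p[0],p[1],0]
E
cat > fit.py <<'E'
from h import *
obs={"top":[(255,250),(340,265),(312,430),(228,415),(413,278),(497,293),(473,460),(390,447),(170,177),(612,210)],
"scene":[(520,152),(440,197),(330,98),(400,55),(377,255),(300,300),(185,195),(258,148),(643,126),(266,412)]}
off={"top":(340,160),"scene":(150,255)}
def model(p):
    hx,rx=p[3],p[4]; L=[]
    for y in(.035,-.040):
        L+=[(rx,y+.019,.103),(rx,y-.019,.103),(hx-.078,y-.019,.102),(hx-.078,y+.019,.102)]
    return desk(p,L+[(.03,.1,.103),(.045,-.1,.122)])
def f(p):
    r=[]
    for c in obs:
        o=np.array(off[c])+np.array(obs[c])/4-.375
        r.append((proj(c,model(p))-o).ravel())
    return np.concatenate(r)
s=least_squares(f,[.5,-.15,-.17,0.0,0.0],loss="soft_l1")
p=s.x;print(p.round(4));print(f(p).reshape(2,-1,2).round(1).tolist())
np.save("p.npy",p)
print("hinge",desk(p,(p[3],.035,.082)),"lip",desk(p,(p[3]-.078,.035,.102)))
E
python3 fit.py
```

```text
[ 5.720e-01 -1.691e-01 -1.840e-01  1.000e-04  1.300e-03]
[[[-0.1, -0.6], [-1.2, -0.7], [-1.1, -0.3], [-0.5, -0.3], [0.2, -0.3], [-0.7, -0.3], [-1.1, -0.3], [-0.8, -0.8], [-0.6, -1.7], [-1.6, -0.4]], [[-1.9, -0.7], [0.6, 0.6], [-0.8, 0.8], [-1.1, 0.2], [-1.6, -1.0], [-1.7, 1.6], [-1.3, 0.6], [-0.5, -0.1], [-1.1, 0.1], [-0.5, -0.2]]]
hinge [[ 0.57842861 -0.13468268  0.082     ]] lip [[ 0.50174503 -0.12041284  0.102     ]]
```

```bash
cat >> h.py <<'E'
from scipy.spatial.transform import Rotation as Ro, Slerp
p=np.load("p.npy")
def pose(x,z,t,y=35.): # desk mm (z above panel) of TCP, tilt deg (fingers lean forward)
    yaw=np.degrees(p[2]); R=Ro.from_euler("z",yaw,degrees=True)*Ro.from_matrix(np.diag([1,-1,-1.]))*Ro.from_euler("y",t,degrees=True)
    return desk(p,(p[3]+x/1e3,y/1e3,.06+z/1e3))[0],R
def corner(x,z,t,y=35.): # front upper tip corner at x,z
    a=np.radians(t); return pose(x-9.5*np.cos(a),z-9.5*np.sin(a),t,y)
def cur():
    s=arm.sense(); q=s["orientation"]; return s["position"],Ro.from_quat([q[1],q[2],q[3],q[0]])
def rows(wps,start=None): # wps: list of ((pos,R),n)
    P,R=start or cur(); out=[]
    for (P1,R1),n in wps:
        S=Slerp([0,1],Ro.concatenate([R,R1])); P0=P
        for k in range(1,n+1):
            Rn=S(k/n); Pn=P0+(P1-P0)*k/n
            d=R.inv().apply(Pn-P); r=(R.inv()*Rn).as_rotvec(degrees=True)
            out.append(np.r_[1,d.round(4),r.round(2)].tolist()); P,R=Pn,Rn
    for i,r in enumerate(out):
        if i%8==0: print()
        print([round(v,4) for v in r],end=", ")
    print()
def now():
    P,R=cur(); d=(P-[p[0],p[1],.06]); c,s=np.cos(p[2]),np.sin(p[2]); z=R.as_matrix()[:,2]
    print("desk mm x,y,z",np.round(1e3*np.array([c*d[0]+s*d[1]-p[3],-s*d[0]+c*d[1],d[2]]),1),"tilt",np.degrees(np.arctan2(z[:2]@[c,s],-z[2])).round(1),"F",arm.sense()["force"].round(2),"w",arm.sense()["width"],"t",arm.sense()["clock"], arm.sense()["joint_pos"].round(2))
E
python3 - <<'E'
from h import *
now(); print(pose(-140,90,45)[0]); rows([(pose(-140,90,45),16)])
E
```

```text
desk mm x,y,z [-268.9 -472.7  166.7] tilt 0.0 F [ 0.26 -0.2  -0.51] w 1.0015559372384184 t 1.3 [ 1.11  0.43  0.03  1.57 -0.01  1.13 -0.08]
[ 0.44079141 -0.10907014  0.15      ]

[1.0, 0.0234, -0.0229, 0.0048, -0.77, 2.74, 1.85], [1.0, 0.0224, -0.0237, 0.0056, -0.77, 2.74, 1.85], [1.0, 0.0213, -0.0245, 0.0063, -0.77, 2.74, 1.85], [1.0, 0.0202, -0.0253, 0.007, -0.77, 2.74, 1.85], [1.0, 0.019, -0.026, 0.0075, -0.77, 2.74, 1.85], [1.0, 0.0178, -0.0267, 0.0081, -0.77, 2.74, 1.85], [1.0, 0.0165, -0.0274, 0.0085, -0.77, 2.74, 1.85], [1.0, 0.0152, -0.028, 0.0089, -0.77, 2.74, 1.85], 
[1.0, 0.0138, -0.0286, 0.0092, -0.77, 2.74, 1.85], [1.0, 0.0124, -0.0292, 0.0095, -0.77, 2.74, 1.85], [1.0, 0.011, -0.0297, 0.0096, -0.77, 2.74, 1.85], [1.0, 0.0096, -0.0301, 0.0097, -0.77, 2.74, 1.85], [1.0, 0.0082, -0.0305, 0.0098, -0.77, 2.74, 1.85], [1.0, 0.0067, -0.0309, 0.0097, -0.77, 2.74, 1.85], [1.0, 0.0052, -0.0312, 0.0096, -0.77, 2.74, 1.85], [1.0, 0.0038, -0.0315, 0.0094, -0.77, 2.74, 1.85],
```

>>> {"api": "arm_command", "payload": {"rows": [[1, 0.0234, -0.0229, 0.005, -0.8, 2.7, 1.9], [1, 0.0224, -0.0237, 0.0055, -0.8, 2.7, 1.9], [1, 0.0213, -0.0245, 0.006, -0.8, 2.7, 1.9], [1, 0.0202, -0.0253, 0.007, -0.8, 2.7, 1.9], [1, 0.019, -0.026, 0.0075, -0.8, 2.7, 1.9], [1, 0.018, -0.0267, 0.008, -0.8, 2.7, 1.9], [1, 0.0165, -0.0274, 0.0085, -0.8, 2.7, 1.9], [1, 0.015, -0.028, 0.009, -0.8, 2.7, 1.9]], "squeeze": 5}}

```text
clock: 2.3
position: [0.3323, -0.3466, 0.188]
orientation: [0.021, 0.98, 0.045, 0.194]
force: [0.4, 0.2, 0.4]
width: 0.178
grip_force: 0.0
```

>>> {"api": "arm_command", "payload": {"rows": [[1, 0.014, -0.0286, 0.009, -0.8, 2.7, 1.9], [1, 0.0124, -0.029, 0.0095, -0.8, 2.7, 1.9], [1, 0.011, -0.03, 0.0095, -0.8, 2.7, 1.9], [1, 0.01, -0.03, 0.0097, -0.8, 2.7, 1.9], [1, 0.008, -0.0305, 0.01, -0.8, 2.7, 1.9], [1, 0.007, -0.031, 0.0097, -0.8, 2.7, 1.9], [1, 0.005, -0.031, 0.0096, -0.8, 2.7, 1.9], [1, 0.004, -0.0315, 0.0094, -0.8, 2.7, 1.9]]}}

```text
clock: 3.3
position: [0.4162, -0.1654, 0.1907]
orientation: [0.024, 0.946, -0.067, 0.315]
force: [34.4, 99.6, 7.6]
width: 0.008
grip_force: 0.0
```

Run:
```python
from h import *
now(); rows([(corner(-105,32,45),4),(corner(-90,30,45),4)])
im=cams.read_camera("scene")[180:380,100:340]; cv2.imwrite("pics/s1.png",cv2.resize(im,None,fx=3,fy=3)[:,:,::-1])
```

```text
desk mm x,y,z [-153.8  -24.9  130.7] tilt 36.8 F [34.39 99.61  7.63] w 0.007696499499899571 t 3.3 [ 1.69  0.06 -1.27  2.47 -1.32  0.12  0.01]

[1.0, -0.0068, -0.0146, 0.0277, -0.36, 2.05, 0.49], [1.0, -0.0079, -0.0147, 0.0274, -0.36, 2.05, 0.49], [1.0, -0.009, -0.0148, 0.027, -0.36, 2.05, 0.49], [1.0, -0.0101, -0.0149, 0.0266, -0.36, 2.05, 0.49], [1.0, 0.0023, -0.0, 0.003, 0.0, 0.0, 0.0], [1.0, 0.0023, 0.0, 0.003, 0.0, -0.0, -0.0], [1.0, 0.0023, -0.0, 0.003, -0.0, 0.0, -0.0], [1.0, 0.0023, -0.0, 0.003, 0.0, -0.0, 0.0],
```

View pics/s1.png

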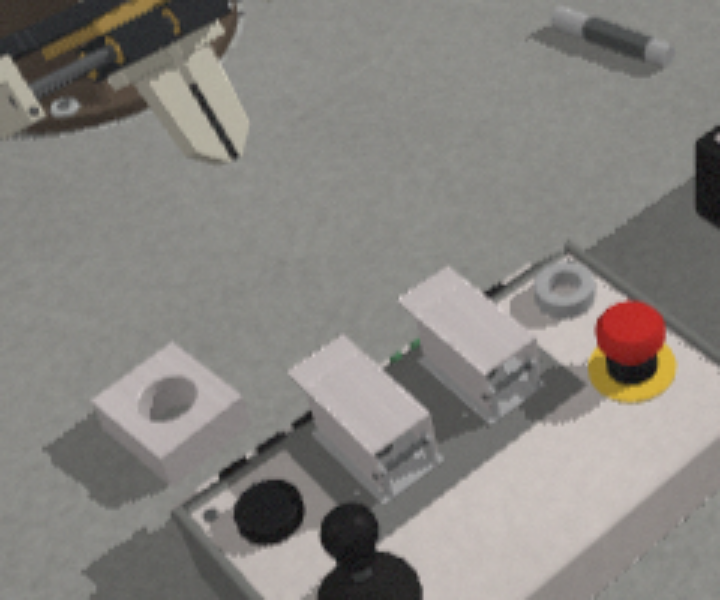

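The arm couldn't reach a 45° tilt this close to the base: several joints are at their limits and the wrist force is high. The picture shows the closed fingers at about (230,160), still well clear of the desk. I'll back off to a nearly vertical tool, since a small tilt is enough when pushing the lip edge along its arc.

Run:
```python
from h import *
rows([(pose(-125,160,15,y=0),8)])
```

```text
[1.0, 0.0051, -0.0032, -0.0007, -0.08, -2.73, 0.23], [1.0, 0.005, -0.0032, -0.0009, -0.08, -2.73, 0.23], [1.0, 0.005, -0.0033, -0.0012, -0.08, -2.73, 0.23], [1.0, 0.0049, -0.0033, -0.0014, -0.08, -2.73, 0.23], [1.0, 0.0048, -0.0033, -0.0016, -0.08, -2.73, 0.23], [1.0, 0.0047, -0.0033, -0.0019, -0.08, -2.73, 0.23], [1.0, 0.0046, -0.0033, -0.0021, -0.08, -2.73, 0.23], [1.0, 0.0045, -0.0033, -0.0023, -0.08, -2.73, 0.23],
```

>>> {"api": "arm_command", "payload": {"rows": [[1, 0.005, -0.001, -0.001, 0, -3, 0], [1, 0.005, -0.002, -0.001, 0, -3, 0], [1, 0.005, -0.003, -0.001, 0, -3, 0.2], [1, 0.005, -0.004, -0.0015, 0, -3, 0.2], [1, 0.005, -0.004, -0.0015, 0, -3, 0.2], [1, 0.005, -0.004, -0.002, 0, -3, 0.2], [1, 0.005, -0.004, -0.002, 0, -2, 0.2], [1, 0.0045, -0.004, -0.0023, 0, -2, 0.2]]}}

```text
clock: 4.35
position: [0.4477, -0.1364, 0.2164]
orientation: [0.002, 0.984, -0.069, 0.166]
force: [-0.8, -0.3, 0.1]
width: 0.004
grip_force: 0.0
```

Run:
```python
from h import *
now(); rows([(pose(-125,130,15),8)])
```

```text
desk mm x,y,z [-128.2    9.4  156.4] tilt 19.0 F [-0.75 -0.25  0.12] w 0.004428792506233637 t 4.35 [ 1.04  0.09 -0.85  2.17  0.05  0.59 -1.54]

[1.0, -0.0006, -0.0031, 0.0034, -0.23, -0.5, 0.28], [1.0, -0.0006, -0.0031, 0.0033, -0.23, -0.5, 0.28], [1.0, -0.0005, -0.0031, 0.0033, -0.23, -0.5, 0.28], [1.0, -0.0005, -0.0031, 0.0033, -0.23, -0.5, 0.28], [1.0, -0.0005, -0.0032, 0.0033, -0.23, -0.5, 0.28], [1.0, -0.0005, -0.0032, 0.0033, -0.23, -0.5, 0.28], [1.0, -0.0005, -0.0032, 0.0033, -0.23, -0.5, 0.28], [1.0, -0.0005, -0.0032, 0.0033, -0.23, -0.5, 0.28],
```

Run:
```python
from h import *
rows([(pose(-120,90,18),8),(corner(-98,27,18),8)])
```

```text
[1.0, -0.0016, -0.003, 0.0083, -0.23, -0.13, 0.27], [1.0, -0.0016, -0.003, 0.0083, -0.23, -0.13, 0.27], [1.0, -0.0016, -0.003, 0.0083, -0.23, -0.13, 0.27], [1.0, -0.0016, -0.0031, 0.0083, -0.23, -0.13, 0.27], [1.0, -0.0016, -0.0031, 0.0082, -0.23, -0.13, 0.27], [1.0, -0.0016, -0.0031, 0.0082, -0.23, -0.13, 0.27], [1.0, -0.0016, -0.0031, 0.0082, -0.23, -0.13, 0.27], [1.0, -0.0016, -0.0032, 0.0082, -0.23, -0.13, 0.27], 
[1.0, -0.001, -0.0, 0.0083, 0.0, 0.0, 0.0], [1.0, -0.001, 0.0, 0.0083, 0.0, 0.0, 0.0], [1.0, -0.001, -0.0, 0.0083, 0.0, 0.0, 0.0], [1.0, -0.001, 0.0, 0.0083, -0.0, -0.0, -0.0], [1.0, -0.001, -0.0, 0.0083, -0.0, -0.0, 0.0], [1.0, -0.001, -0.0, 0.0083, 0.0, 0.0, 0.0], [1.0, -0.001, 0.0, 0.0083, -0.0, 0.0, 0.0], [1.0, -0.001, -0.0, 0.0083, 0.0, 0.0, 0.0],
```

>>> {"api": "arm_command", "payload": {"rows": [[1, -0.0016, -0.003, 0.0083, -0.23, -0.13, 0.27], [1, -0.0016, -0.003, 0.0083, -0.23, -0.13, 0.27], [1, -0.0016, -0.003, 0.0083, -0.23, -0.13, 0.27], [1, -0.0016, -0.003, 0.0083, -0.23, -0.13, 0.27], [1, -0.0016, -0.003, 0.0082, -0.23, -0.13, 0.27], [1, -0.0016, -0.003, 0.0082, -0.23, -0.13, 0.27], [1, -0.0016, -0.003, 0.0082, -0.23, -0.13, 0.27], [1, -0.0016, -0.003, 0.0082, -0.23, -0.13, 0.27]]}}

```text
clock: 5.35
position: [0.4603, -0.1135, 0.1496]
orientation: [0.014, 0.983, -0.091, 0.156]
force: [0.1, 0.1, -0.1]
width: 0.004
grip_force: 0.0
```

Run:
```python
from h import *
now(); rows([(corner(-98,27,18),8)])
```

```text
desk mm x,y,z [-120.    34.3   89.6] tilt 18.1 F [ 0.07  0.13 -0.12] w 0.004223641310279416 t 5.35 [ 0.76  0.21 -0.72  2.25  0.4   0.45 -2.02]

[1.0, -0.001, -0.0001, 0.0083, -0.0, -0.01, 0.0], [1.0, -0.001, -0.0001, 0.0083, -0.0, -0.01, 0.0], [1.0, -0.001, -0.0001, 0.0083, -0.0, -0.01, 0.0], [1.0, -0.001, -0.0001, 0.0083, -0.0, -0.01, 0.0], [1.0, -0.001, -0.0001, 0.0083, -0.0, -0.01, 0.0], [1.0, -0.001, -0.0001, 0.0083, -0.0, -0.01, 0.0], [1.0, -0.001, -0.0001, 0.0083, -0.0, -0.01, 0.0], [1.0, -0.001, -0.0001, 0.0083, -0.0, -0.01, 0.0],
```

>>> {"api": "arm_command", "payload": {"rows": [[1, -0.001, 0, 0.0083, 0, 0, 0], [1, -0.001, 0, 0.0083, 0, 0, 0], [1, -0.001, 0, 0.0083, 0, 0, 0], [1, -0.001, 0, 0.0083, 0, 0, 0], [1, -0.001, 0, 0.0083, 0, 0, 0], [1, -0.001, 0, 0.0083, 0, 0, 0], [1, -0.001, 0, 0.0083, 0, 0, 0], [1, -0.001, 0, 0.0083, 0, 0, 0]]}}

```text
clock: 6.35
position: [0.473, -0.1159, 0.0836]
orientation: [0.014, 0.983, -0.091, 0.156]
force: [0.3, -0.4, 0.4]
width: 0.008
grip_force: 0.0
```

Run:
```python
from h import *
now()
def F(th,s,t,dx=0):
    a=np.radians(th);b=np.radians(t); x=-78*np.cos(a)+20*np.sin(a);z=22+78*np.sin(a)+20*np.cos(a)
    return corner(x+s*np.sin(b)+dx,z-s*np.cos(b),t)
w=[(F(0,15,18),4)]+[(F(th,15-6*th/90,18-13*th/90,2),1) for th in np.linspace(4.5,90,20)]
rows(w)
im=cams.read_camera("scene")[200:360,150:350]; cv2.imwrite("pics/s2.png",cv2.resize(im,None,fx=3.5,fy=3.5)[:,:,::-1])
```

```text
desk mm x,y,z [-107.    34.2   23.6] tilt 18.0 F [ 0.29 -0.42  0.43] w 0.008451290726427474 t 6.35 [ 0.53  0.33 -0.5   2.31  0.7   0.29 -2.32]

[1.0, 0.006, -0.0002, 0.0016, -0.01, -0.01, -0.0], [1.0, 0.006, -0.0002, 0.0016, -0.01, -0.01, -0.0], [1.0, 0.006, -0.0002, 0.0016, -0.01, -0.01, -0.0], [1.0, 0.006, -0.0002, 0.0016, -0.01, -0.01, -0.0], [1.0, 0.0053, 0.0, -0.005, 0.0, -0.65, 0.0], [1.0, 0.0038, 0.0, -0.0054, 0.0, -0.65, -0.0], [1.0, 0.0041, -0.0, -0.0051, -0.0, -0.65, -0.0], [1.0, 0.0044, 0.0, -0.0048, 0.0, -0.65, 0.0], 
[1.0, 0.0047, -0.0, -0.0045, 0.0, -0.65, 0.0], [1.0, 0.005, -0.0, -0.0041, 0.0, -0.65, -0.0], [1.0, 0.0052, 0.0, -0.0038, 0.0, -0.65, 0.0], [1.0, 0.0054, -0.0, -0.0034, 0.0, -0.65, 0.0], [1.0, 0.0056, 0.0, -0.003, -0.0, -0.65, 0.0], [1.0, 0.0058, -0.0, -0.0026, 0.0, -0.65, -0.0], [1.0, 0.0059, -0.0, -0.0022, 0.0, -0.65, 0.0], [1.0, 0.006, -0.0, -0.0018, -0.0, -0.65, -0.0], 
[1.0, 0.0061, 0.0, -0.0014, -0.0, -0.65, -0.0], [1.0, 0.0062, -0.0, -0.001, 0.0, -0.65, 0.0], [1.0, 0.0062, -0.0, -0.0006, 0.0, -0.65, -0.0], [1.0, 0.0062, 0.0, -0.0001, 0.0, -0.65, 0.0], [1.0, 0.0062, -0.0, 0.0003, 0.0, -0.65, 0.0], [1.0, 0.0061, 0.0, 0.0007, -0.0, -0.65, -0.0], [1.0, 0.006, -0.0, 0.0011, 0.0, -0.65, -0.0], [1.0, 0.0059, 0.0, 0.0015, 0.0, -0.65, 0.0],
```

View pics/s2.png

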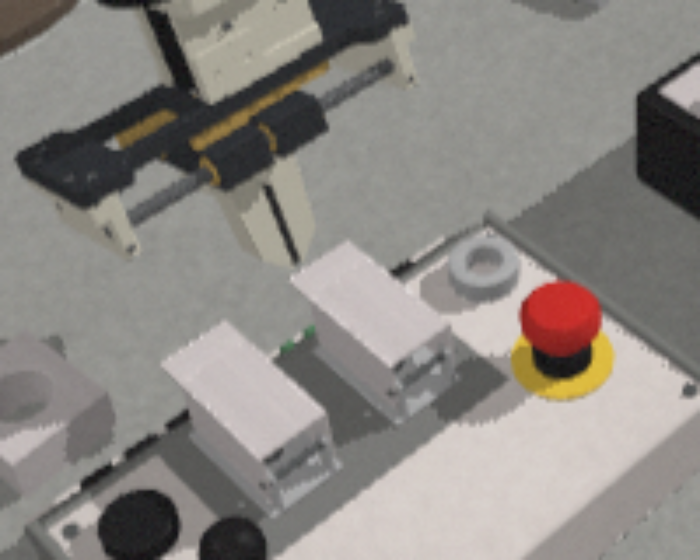

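The fingertip stands just in front of the stage lip, at about (285,262) in the crop, and in line with it. Both guards are shut.

>>> {"api": "arm_command", "payload": {"rows": [[1, 0.006, 0, 0.0016, 0, 0, 0], [1, 0.006, 0, 0.0016, 0, 0, 0], [1, 0.006, 0, 0.0016, 0, 0, 0], [1, 0.006, 0, 0.0016, 0, 0, 0], [1, 0.0053, 0, -0.005, 0, -0.65, 0], [1, 0.0038, 0, -0.0054, 0, -0.65, 0], [1, 0.0041, 0, -0.0051, 0, -0.65, 0], [1, 0.0044, 0, -0.0048, 0, -0.65, 0]]}}

```text
clock: 7.4
position: [0.5086, -0.1226, 0.1106]
orientation: [0.012, 0.987, -0.091, 0.134]
force: [0.4, -0.4, -0.5]
width: 0.005
grip_force: 0.1
```

Run:
```python
from h import *
now()
im=cams.read_camera("scene")[200:360,150:350]; cv2.imwrite("pics/s3.png",cv2.resize(im,None,fx=3.5,fy=3.5)[:,:,::-1])
```

```text
desk mm x,y,z [-70.8  34.1  50.6] tilt 15.5 F [ 0.41 -0.43 -0.47] w 0.004699035361224087 t 7.4 [ 0.63  0.36 -0.63  2.15  0.54  0.48 -2.15]
```

View pics/s3.png

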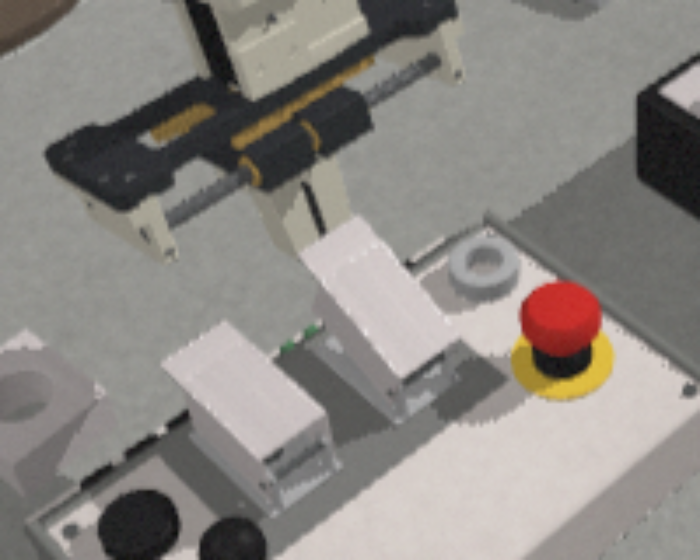

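The guard is rising: its lip is lifted to about (335,225) and is riding on the fingertip. I'll carry on along the arc.

>>> {"api": "arm_command", "payload": {"rows": [[1, 0.0047, 0, -0.0045, 0, -0.65, 0], [1, 0.005, 0, -0.0041, 0, -0.65, 0], [1, 0.0052, 0, -0.0038, 0, -0.65, 0], [1, 0.0054, 0, -0.0034, 0, -0.65, 0], [1, 0.0056, 0, -0.003, 0, -0.65, 0], [1, 0.0058, 0, -0.0026, 0, -0.65, 0], [1, 0.0059, 0, -0.0022, 0, -0.65, 0], [1, 0.006, 0, -0.0018, 0, -0.65, 0]]}}

```text
clock: 8.45
position: [0.5442, -0.1292, 0.1447]
orientation: [0.008, 0.992, -0.091, 0.089]
force: [0.3, -0.8, -0.4]
width: 0.006
grip_force: 0.0
```

>>> {"api": "arm_command", "payload": {"rows": [[1, 0.0061, 0, -0.0014, 0, -0.65, 0], [1, 0.0062, 0, -0.001, 0, -0.65, 0], [1, 0.0062, 0, -0.0006, 0, -0.65, 0], [1, 0.0062, 0, 0, 0, -0.65, 0], [1, 0.0062, 0, 0.0003, 0, -0.65, 0], [1, 0.0061, 0, 0.0007, 0, -0.65, 0], [1, 0.006, 0, 0.001, 0, -0.65, 0], [1, 0.006, 0, 0.0015, 0, -0.65, 0]]}}

```text
clock: 9.45
position: [0.5918, -0.1381, 0.1507]
orientation: [0.004, 0.995, -0.092, 0.043]
force: [0.4, -0.2, 0.7]
width: 0.008
grip_force: 0.0
```

Run:
```python
from h import *
now()
im=cams.read_camera("scene")[180:340,150:350]; cv2.imwrite("pics/s4.png",cv2.resize(im,None,fx=3.5,fy=3.5)[:,:,::-1])
rows([(pose(-60,135,12),4),(corner(-78,62,22),8),(corner(-58,25,22),6),(corner(-50,25,22),6)])
```

```text
desk mm x,y,z [13.8 34.1 90.7] tilt 5.0 F [ 0.42 -0.24  0.75] w 0.007731568786564908 t 9.45 [ 0.61  0.52 -0.67  1.75  0.42  0.92 -1.98]

[1.0, -0.0176, -0.0002, -0.0127, -0.02, 1.75, -0.0], [1.0, -0.0172, -0.0002, -0.0132, -0.02, 1.75, -0.0], [1.0, -0.0168, -0.0002, -0.0137, -0.02, 1.75, -0.0], [1.0, -0.0164, -0.0002, -0.0142, -0.02, 1.75, -0.0], [1.0, -0.0053, 0.0, 0.0087, -0.0, 1.25, 0.0], [1.0, -0.0055, -0.0, 0.0085, 0.0, 1.25, -0.0], [1.0, -0.0056, 0.0, 0.0084, -0.0, 1.25, 0.0], [1.0, -0.0058, 0.0, 0.0083, 0.0, 1.25, -0.0], 
[1.0, -0.006, -0.0, 0.0082, -0.0, 1.25, 0.0], [1.0, -0.0062, 0.0, 0.008, 0.0, 1.25, -0.0], [1.0, -0.0064, -0.0, 0.0079, -0.0, 1.25, 0.0], [1.0, -0.0065, -0.0, 0.0078, -0.0, 1.25, 0.0], [1.0, 0.0008, -0.0, 0.007, 0.0, 0.0, -0.0], [1.0, 0.0008, 0.0, 0.007, 0.0, -0.0, 0.0], [1.0, 0.0008, 0.0, 0.007, 0.0, 0.0, -0.0], [1.0, 0.0008, -0.0, 0.007, 0.0, -0.0, 0.0], 
[1.0, 0.0008, -0.0, 0.007, -0.0, 0.0, -0.0], [1.0, 0.0008, -0.0, 0.007, 0.0, -0.0, 0.0], [1.0, 0.0012, -0.0, 0.0005, 0.0, 0.0, 0.0], [1.0, 0.0012, -0.0, 0.0005, 0.0, 0.0, 0.0], [1.0, 0.0012, -0.0, 0.0005, 0.0, 0.0, 0.0], [1.0, 0.0012, 0.0, 0.0005, 0.0, 0.0, 0.0], [1.0, 0.0012, -0.0, 0.0005, 0.0, 0.0, 0.0], [1.0, 0.0012, -0.0, 0.0005, 0.0, 0.0, 0.0],
```

View pics/s4.png

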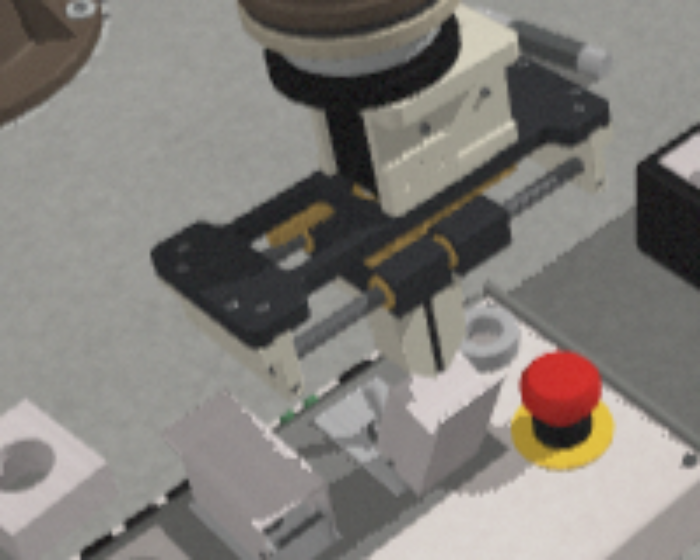

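The stage guard is leaning fully back at about (445,425), the toggle is exposed in front of it, and the finger is clear of both. I'll retreat, come down in front of the toggle and push it rearward.

>>> {"api": "arm_command", "payload": {"rows": [[1, -0.0176, 0, -0.0127, 0, 1.75, 0], [1, -0.017, 0, -0.013, 0, 1.75, 0], [1, -0.017, 0, -0.0137, 0, 1.75, 0], [1, -0.0164, 0, -0.014, 0, 1.75, 0], [1, -0.0053, 0, 0.0087, 0, 1.25, 0], [1, -0.0055, 0, 0.0085, 0, 1.25, 0], [1, -0.0056, 0, 0.0084, 0, 1.25, 0], [1, -0.0058, 0, 0.0083, 0, 1.25, 0]]}}

```text
clock: 10.5
position: [0.5049, -0.1219, 0.1563]
orientation: [0.013, 0.985, -0.091, 0.148]
force: [0.2, -0.7, -0.3]
width: 0.003
grip_force: 0.0
```

>>> {"api": "arm_command", "payload": {"rows": [[1, -0.006, 0, 0.008, 0, 1.25, 0], [1, -0.006, 0, 0.008, 0, 1.25, 0], [1, -0.0064, 0, 0.008, 0, 1.25, 0], [1, -0.0065, 0, 0.0078, 0, 1.25, 0], [1, 0, 0, 0, 0, 0, 0], [1, 0, 0, 0, 0, 0, 0], [1, 0, 0, 0, 0, 0, 0], [1, 0, 0, 0, 0, 0, 0]]}}

```text
clock: 11.5
position: [0.4923, -0.1196, 0.1186]
orientation: [0.017, 0.977, -0.09, 0.191]
force: [-0.0, 0.1, -0.4]
width: 0.007
grip_force: 0.0
```

Run:
```python
from h import *
now()
rows([(corner(-60,25,22),8),(corner(-40,25,22),8),(corner(-28,25,22),8)])
im=cams.read_camera("scene")[200:360,150:350]; cv2.imwrite("pics/s5.png",cv2.resize(im,None,fx=3.5,fy=3.5)[:,:,::-1])
```

```text
desk mm x,y,z [-87.4  34.1  58.6] tilt 22.1 F [-0.03  0.05 -0.4 ] w 0.007033945597330352 t 11.5 [ 0.58  0.27 -0.55  2.29  0.67  0.29 -2.29]

[1.0, 0.0004, -0.0001, 0.0052, -0.01, -0.01, -0.0], [1.0, 0.0004, -0.0001, 0.0052, -0.01, -0.01, -0.0], [1.0, 0.0004, -0.0001, 0.0052, -0.01, -0.01, -0.0], [1.0, 0.0004, -0.0001, 0.0052, -0.01, -0.01, -0.0], [1.0, 0.0004, -0.0001, 0.0052, -0.01, -0.01, -0.0], [1.0, 0.0004, -0.0001, 0.0052, -0.01, -0.01, -0.0], [1.0, 0.0004, -0.0001, 0.0052, -0.01, -0.01, -0.0], [1.0, 0.0004, -0.0001, 0.0052, -0.01, -0.01, -0.0], 
[1.0, 0.0023, -0.0, 0.0009, 0.0, 0.0, 0.0], [1.0, 0.0023, 0.0, 0.0009, 0.0, 0.0, 0.0], [1.0, 0.0023, -0.0, 0.0009, 0.0, 0.0, 0.0], [1.0, 0.0023, -0.0, 0.0009, 0.0, 0.0, 0.0], [1.0, 0.0023, 0.0, 0.0009, -0.0, 0.0, -0.0], [1.0, 0.0023, -0.0, 0.0009, 0.0, 0.0, 0.0], [1.0, 0.0023, 0.0, 0.0009, 0.0, 0.0, 0.0], [1.0, 0.0023, -0.0, 0.0009, 0.0, 0.0, 0.0], 
[1.0, 0.0014, -0.0, 0.0006, 0.0, 0.0, 0.0], [1.0, 0.0014, 0.0, 0.0006, 0.0, 0.0, 0.0], [1.0, 0.0014, 0.0, 0.0006, 0.0, 0.0, 0.0], [1.0, 0.0014, -0.0, 0.0006, 0.0, 0.0, 0.0], [1.0, 0.0014, -0.0, 0.0006, 0.0, 0.0, 0.0], [1.0, 0.0014, 0.0, 0.0006, 0.0, 0.0, 0.0], [1.0, 0.0014, 0.0, 0.0006, 0.0, 0.0, 0.0], [1.0, 0.0014, -0.0, 0.0006, 0.0, 0.0, 0.0],
```

View pics/s5.png

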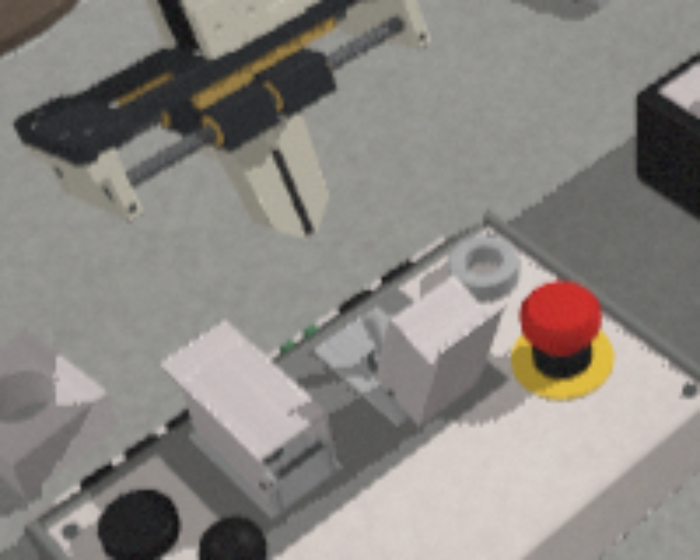

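The guard stays back on its own, with its top at about (445,315), and the toggle base shows at (350,350).

>>> {"api": "arm_command", "payload": {"rows": [[1, 0.0004, 0, 0.0052, 0, 0, 0], [1, 0.0004, 0, 0.0052, 0, 0, 0], [1, 0.0004, 0, 0.0052, 0, 0, 0], [1, 0.0004, 0, 0.0052, 0, 0, 0], [1, 0.0004, 0, 0.0052, 0, 0, 0], [1, 0.0004, 0, 0.0052, 0, 0, 0], [1, 0.0004, 0, 0.0052, 0, 0, 0], [1, 0.0004, 0, 0.0052, 0, 0, 0]]}}

```text
clock: 12.55
position: [0.5104, -0.1228, 0.0806]
orientation: [0.017, 0.977, -0.09, 0.19]
force: [-0.0, 0.2, -0.4]
width: 0.006
grip_force: 0.0
```

>>> {"api": "arm_command", "payload": {"rows": [[1, 0.0023, 0, 0.001, 0, 0, 0], [1, 0.0023, 0, 0.001, 0, 0, 0], [1, 0.0023, 0, 0.001, 0, 0, 0], [1, 0.0023, 0, 0.001, 0, 0, 0], [1, 0.0023, 0, 0.001, 0, 0, 0], [1, 0.0023, 0, 0.001, 0, 0, 0], [1, 0.0023, 0, 0.001, 0, 0, 0], [1, 0.0023, 0, 0.001, 0, 0, 0]]}}

```text
clock: 13.55
position: [0.5293, -0.1264, 0.08]
orientation: [0.017, 0.978, -0.09, 0.19]
force: [-4.0, 2.9, 0.2]
width: 0.004
grip_force: 1.9
```

>>> {"api": "arm_command", "payload": {"rows": [[1, 0.0014, 0, 0.0006, 0, 0, 0], [1, 0.0014, 0, 0.0006, 0, 0, 0], [1, 0.0014, 0, 0.0006, 0, 0, 0], [1, 0.0014, 0, 0.0006, 0, 0, 0], [1, 0, 0, 0, 0, 0, 0], [1, 0, 0, 0, 0, 0, 0], [1, 0, 0, 0, 0, 0, 0], [1, 0, 0, 0, 0, 0, 0]]}}

```text
clock: 14.55
position: [0.5359, -0.1276, 0.0803]
orientation: [0.017, 0.977, -0.09, 0.19]
force: [-0.4, 0.3, 1.1]
width: 0.005
grip_force: 0.0
```

Run:
```python
from h import *
now()
```

```text
desk mm x,y,z [-43.1  34.2  20.3] tilt 22.0 F [-0.39  0.32  1.12] w 0.005081874287172321 t 14.55 [ 0.43  0.39 -0.38  2.24  0.84  0.23 -2.45]
```

The force rose to 5 N and then dropped to zero, so the toggle seems to have snapped over. I'll advance 3 mm to confirm it is gone, then back out.

>>> {"api": "arm_command", "payload": {"rows": [[1, 0.0014, 0, 0.0006, 0, 0, 0], [1, 0.0014, 0, 0.0006, 0, 0, 0], [1, 0, 0, 0, 0, 0, 0], [1, 0, 0, 0, 0, 0, 0], [1, 0, 0, 0, 0, 0, 0], [1, 0, 0, 0, 0, 0, 0], [1, 0, 0, 0, 0, 0, 0], [1, 0, 0, 0, 0, 0, 0]]}}

```text
clock: 15.55
position: [0.5389, -0.1281, 0.0802]
orientation: [0.017, 0.977, -0.09, 0.19]
force: [-0.4, -0.4, -0.3]
width: 0.006
grip_force: 0.0
```

Run:
```python
from h import *
now()
rows([(pose(-85,40,22),4),(pose(-85,125,10),4),(pose(-60,150,0),4),(pose(85,150,0),4),(pose(85,78,0),8)])
```

```text
desk mm x,y,z [-40.1  34.2  20.2] tilt 22.0 F [-0.36 -0.43 -0.31] w 0.0055419633540824765 t 15.55 [ 0.43  0.39 -0.38  2.23  0.84  0.23 -2.44]

[1.0, -0.0086, -0.0002, -0.0088, -0.01, -0.01, -0.0], [1.0, -0.0086, -0.0002, -0.0088, -0.01, -0.01, -0.0], [1.0, -0.0086, -0.0002, -0.0088, -0.01, -0.01, -0.0], [1.0, -0.0086, -0.0002, -0.0088, -0.01, -0.01, -0.0], [1.0, 0.008, 0.0, -0.0197, 0.0, -3.0, -0.0], [1.0, 0.0069, 0.0, -0.0201, -0.0, -3.0, 0.0], [1.0, 0.0059, 0.0, -0.0204, 0.0, -3.0, 0.0], [1.0, 0.0048, 0.0, -0.0207, 0.0, -3.0, -0.0], 
[1.0, 0.0072, -0.0, -0.0051, 0.0, -2.5, 0.0], [1.0, 0.007, 0.0, -0.0054, 0.0, -2.5, -0.0], [1.0, 0.0068, 0.0, -0.0057, 0.0, -2.5, 0.0], [1.0, 0.0065, 0.0, -0.006, 0.0, -2.5, 0.0], [1.0, 0.0363, -0.0, 0.0, 0.0, 0.0, 0.0], [1.0, 0.0363, -0.0, 0.0, 0.0, 0.0, 0.0], [1.0, 0.0363, -0.0, 0.0, 0.0, 0.0, 0.0], [1.0, 0.0363, -0.0, 0.0, 0.0, 0.0, 0.0], 
[1.0, 0.0, 0.0, 0.009, 0.0, 0.0, 0.0], [1.0, 0.0, 0.0, 0.009, 0.0, 0.0, 0.0], [1.0, 0.0, 0.0, 0.009, 0.0, 0.0, 0.0], [1.0, 0.0, 0.0, 0.009, 0.0, 0.0, 0.0], [1.0, 0.0, 0.0, 0.009, 0.0, 0.0, 0.0], [1.0, 0.0, 0.0, 0.009, 0.0, 0.0, 0.0], [1.0, 0.0, 0.0, 0.009, 0.0, 0.0, 0.0], [1.0, 0.0, 0.0, 0.009, 0.0, 0.0, 0.0],
```

>>> {"api": "arm_command", "payload": {"rows": [[1, -0.0086, 0, -0.0088, 0, 0, 0], [1, -0.0086, 0, -0.0088, 0, 0, 0], [1, -0.0086, 0, -0.0088, 0, 0, 0], [1, -0.0086, 0, -0.0088, 0, 0, 0], [1, 0.008, 0, -0.02, 0, -3, 0], [1, 0.007, 0, -0.02, 0, -3, 0], [1, 0.006, 0, -0.0204, 0, -3, 0], [1, 0.005, 0, -0.0207, 0, -3, 0]]}}

```text
clock: 16.55
position: [0.4941, -0.12, 0.1863]
orientation: [0.007, 0.992, -0.092, 0.086]
force: [0.5, -0.5, 0.2]
width: 0.002
grip_force: 0.0
```

>>> {"api": "arm_command", "payload": {"rows": [[1, 0.0072, 0, -0.005, 0, -2.5, 0], [1, 0.007, 0, -0.0054, 0, -2.5, 0], [1, 0.0068, 0, -0.0057, 0, -2.5, 0], [1, 0.0065, 0, -0.006, 0, -2.5, 0], [1, 0.036, 0, 0, 0, 0, 0], [1, 0.036, 0, 0, 0, 0, 0], [1, 0.036, 0, 0, 0, 0, 0], [1, 0.036, 0, 0, 0, 0, 0]]}}

```text
clock: 17.55
position: [0.6615, -0.1512, 0.2106]
orientation: [-0.001, 0.996, -0.092, 0.0]
force: [1.0, 0.4, 0.4]
width: 0.006
grip_force: 0.0
```

Run:
```python
from h import *
now()
rows([(pose(85,78,0),8),(pose(60,78,0),4),(pose(10,80,0),8),(pose(0,82,0),4)])
```

```text
desk mm x,y,z [ 84.7  34.  150.6] tilt 0.0 F [0.98 0.43 0.45] w 0.005890882307774499 t 17.55 [ 0.56  0.64 -0.7   1.4   0.42  1.25 -1.93]

[1.0, 0.0, -0.0001, 0.0091, -0.01, -0.0, 0.0], [1.0, 0.0, -0.0001, 0.0091, -0.01, -0.0, 0.0], [1.0, 0.0, -0.0001, 0.0091, -0.01, -0.0, 0.0], [1.0, 0.0, -0.0001, 0.0091, -0.01, -0.0, 0.0], [1.0, 0.0, -0.0001, 0.0091, -0.01, -0.0, 0.0], [1.0, 0.0, -0.0001, 0.0091, -0.01, -0.0, 0.0], [1.0, 0.0, -0.0001, 0.0091, -0.01, -0.0, 0.0], [1.0, 0.0, -0.0001, 0.0091, -0.01, -0.0, 0.0], 
[1.0, -0.0062, -0.0, 0.0, -0.0, 0.0, -0.0], [1.0, -0.0063, 0.0, 0.0, -0.0, 0.0, -0.0], [1.0, -0.0062, 0.0, 0.0, -0.0, 0.0, 0.0], [1.0, -0.0062, -0.0, 0.0, -0.0, 0.0, -0.0], [1.0, -0.0062, -0.0, -0.0003, -0.0, 0.0, 0.0], [1.0, -0.0062, -0.0, -0.0003, -0.0, 0.0, 0.0], [1.0, -0.0062, -0.0, -0.0003, -0.0, 0.0, 0.0], [1.0, -0.0062, 0.0, -0.0003, -0.0, 0.0, 0.0], 
[1.0, -0.0063, 0.0, -0.0003, -0.0, 0.0, 0.0], [1.0, -0.0062, -0.0, -0.0003, -0.0, 0.0, 0.0], [1.0, -0.0062, -0.0, -0.0003, -0.0, 0.0, -0.0], [1.0, -0.0062, -0.0, -0.0003, -0.0, 0.0, -0.0], [1.0, -0.0025, -0.0, -0.0005, -0.0, -0.0, 0.0], [1.0, -0.0025, -0.0, -0.0005, -0.0, -0.0, 0.0], [1.0, -0.0025, -0.0, -0.0005, -0.0, -0.0, 0.0], [1.0, -0.0025, -0.0, -0.0005, -0.0, -0.0, -0.0],
```

>>> {"api": "arm_command", "payload": {"rows": [[1, 0, 0, 0.009, 0, 0, 0], [1, 0, 0, 0.009, 0, 0, 0], [1, 0, 0, 0.009, 0, 0, 0], [1, 0, 0, 0.009, 0, 0, 0], [1, 0, 0, 0.009, 0, 0, 0], [1, 0, 0, 0.009, 0, 0, 0], [1, 0, 0, 0.009, 0, 0, 0], [1, 0, 0, 0.009, 0, 0, 0]]}}

```text
clock: 18.55
position: [0.6611, -0.1508, 0.1377]
orientation: [-0.0, 0.996, -0.092, 0.0]
force: [0.2, 0.4, -0.2]
width: 0.01
grip_force: 0.0
```

>>> {"api": "arm_command", "payload": {"rows": [[1, -0.006, 0, 0, 0, 0, 0], [1, -0.006, 0, 0, 0, 0, 0], [1, -0.006, 0, 0, 0, 0, 0], [1, -0.006, 0, 0, 0, 0, 0], [1, -0.006, 0, 0, 0, 0, 0], [1, -0.006, 0, 0, 0, 0, 0], [1, -0.006, 0, 0, 0, 0, 0], [1, -0.006, 0, 0, 0, 0, 0]]}}

```text
clock: 19.55
position: [0.6135, -0.142, 0.1383]
orientation: [-0.0, 0.996, -0.092, 0.0]
force: [-0.1, -0.1, 0.2]
width: 0.004
grip_force: 0.0
```

>>> {"api": "arm_command", "payload": {"rows": [[1, -0.006, 0, -0.0005, 0, 0, 0], [1, -0.006, 0, -0.0005, 0, 0, 0], [1, -0.006, 0, -0.0005, 0, 0, 0], [1, -0.006, 0, -0.0005, 0, 0, 0], [1, -0.006, 0, -0.0005, 0, 0, 0], [1, -0.006, 0, -0.0005, 0, 0, 0], [1, -0.006, 0, -0.0005, 0, 0, 0], [1, -0.004, 0, -0.0005, 0, 0, 0]]}}

```text
clock: 20.55
position: [0.5682, -0.1337, 0.1423]
orientation: [-0.0, 0.996, -0.092, 0.0]
force: [-1.0, -0.4, 0.7]
width: 0.006
grip_force: 0.0
```

Run:
```python
from h import *
now()
for c in("scene","top"):
    cams.read_camera(c)
    print(c,[(round(d["conf"],2),np.round(d["centre"]).tolist(),int(d["pixels"].sum())) for d in cams.cut_out(c,"stage_guard")])
im=cams.read_camera("scene")[200:360,150:350]; cv2.imwrite("pics/s6.png",cv2.resize(im,None,fx=3.5,fy=3.5)[:,:,::-1])
```

```text
desk mm x,y,z [-10.2  34.1  82.3] tilt 0.0 F [-1.   -0.4   0.73] w 0.006249461518860362 t 20.55 [ 0.64  0.56 -0.72  1.73  0.43  1.01 -2.  ]
scene [(0.83, [254.0, 295.0], 973)]
top [(0.96, [406.0, 252.0], 687)]
```

The networks place the guard back at its shut position. I'll retreat up and take one last look.

>>> {"api": "arm_command", "payload": {"rows": [[1, 0, 0, -0.01, 0, 0, 0], [1, 0, 0, -0.02, 0, 0, 0], [1, 0, 0, -0.02, 0, 0, 0], [1, -0.01, 0, -0.02, 0, 0, 0], [1, -0.03, 0, -0.01, 0, 0, 0], [1, -0.03, 0, 0, 0, 0, 0], [1, -0.03, 0, 0, 0, 0, 0], [1, 0, 0, 0, 0, 0, 0]]}}

```text
clock: 21.8
position: [0.4681, -0.1153, 0.2229]
orientation: [0.001, 0.996, -0.092, 0.0]
force: [-0.1, 0.1, 0.1]
width: 0.01
grip_force: 0.0
```

Run:
```python
from h import *
now()
a=cams.read_camera("scene")[230:390,150:350]; b=cams.read_camera("top")[160:310,340:520]
a=cv2.resize(a,(400,320));b=cv2.resize(b,(384,320)); cv2.imwrite("pics/end.png",np.hstack([a,b])[:,:,::-1])
```

```text
desk mm x,y,z [-112.    33.9  162.9] tilt 0.0 F [-0.05  0.05  0.05] w 0.010126651147169482 t 21.8 [ 0.79  0.32 -0.83  1.87  0.27  1.07 -1.89]
```

View pics/end.png

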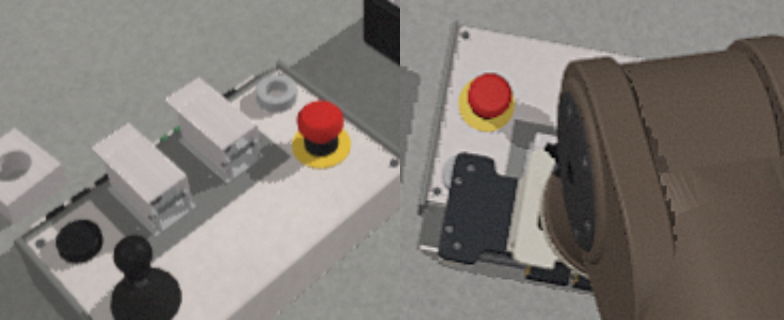

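The scene half shows both guards shut, the stage guard at (215,125). The ring, cap, joystick and stop button are undisturbed and the robot is clear of everything, so I'm handing in.

```bash
python3 -c "
from workcell import arm
print(arm.finish_job())"
```

```text
the job is handed in; nothing more can be done
None
```

I handed the job in: the stage guard was lifted back, the toggle flipped on and the guard dropped shut over it. The toggle's flip was judged from force alone (about 5 N, then zero), and early on the wrist force reached about 105 N (limit 120 N) when I commanded a tilt the arm could not reach.

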